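# Crack the stuck lid of the rod box

## Robot

A 7-joint arm with a two-finger parallel gripper is mounted at the origin on the work surface. World frame = base frame: x ahead of the robot, y to its left, z up, the work surface at z = 0. Lengths are in m, angles in rad, forces in N, time in s.
With the tool pointing down it reaches from about 0.35 to 0.9 m from the base axis. Payload 8.1 kg.
Tool frame: the origin (TCP) lies at the very end of the fingers, on their centre line; the grasp point (between the pads) lies 19 mm behind it (bot.grip_depth is the distance from the TCP to the grasp point, in m); z points along the fingers, y is the line along which they close (so a half turn about z gives the same grasp; the last joint's range is limited). The gripper opens to 92 mm and grips with 3 to 60 N. Pads are 19 mm wide; open, the fingers measure 130 mm over their backs; the gripper's body (75 mm by 190 mm) begins 47 mm behind the grasp point.
Start: joints at [1.161, 0.434, 0.025, 1.573, -0.012, 1.134, -0.075], TCP at [0.189, -0.596, 0.227] pointing down, gripper open.
Joint ranges: [-2.62, 2.62], [-0.44, 2.09], [-1.27, 1.32], [0.08, 2.57], [-1.32, 4.46], [0.12, 2], [-2.74, 2.74]. Speed limits (rad/s): [2.22, 2.22, 3.01, 3.01, 3.14, 3.14, 3.14].

## Interface

Orientations are given as a unit quaternion [x, y, z, w].
In Python, from bench import bot gives the robot as it stands. The module is installed in compiled form; this text tells all that it offers.
- The arm moves only by the tool servo_tool, never from a script. Its arguments are lists of equal length, an entry for each row: "grip": the closure, from -1 (fully open) to 1 (shut); "delta_pos": the shift along the world's x, y, z in cm, a list of three; "yaw": the turn about the world's z in rad. A call has 1 to 10 rows; each row shifts and turns the commanded pose from where the row before left it; what a row does not reach is not made up. A row lasts 1/12 s, in which the tool goes at most 41.7 mm and 7.16 degrees, less where a joint would pass 70% of its speed; a pose out of reach is approached as far as the arm can. A call with a gripper value outside its range is refused whole. The fingers move at their own pace and stop on an object; "grip_force" is the grip in N (left out, the last holds). Time passes only in rows, so rows that do not move let the fingers close. It gives the time, the measured TCP pose, the force, the opening and the grip force at its end, in the units of the state.
- bot.state(): the state, without advancing time (a new reading comes with each control period).
- bot.snapshot(name): name is "scene" or "side" or "wrist"; returns the picture (384x512x3 uint8, red, green, blue); there is no depth.
- bot.camera_model(name): a dict with "K" (3x3 intrinsics, pixels), "T" (4x4, takes a point from camera to world coordinates). Camera axes: x right, y down, z forward; pixel columns grow to the right and rows downward; lengths in m; the calibration is good to about 2 mm. A picture is of the moment at which its call begins: read the wrist's pose just before it. camera_model takes no time and is no camera call; for the wrist camera it gives the pose at the moment of the call.
- bot.hand_in(): hands the job in; it is judged then, once.
The state is a dict: "time": time; "q": joint angles; "qd": joint speeds; "joint_torque": joint torques, N m; "ee_pos": TCP position; "orientation": TCP orientation; "contact_force": force on the tool from outside, world axes, zero at the start; "torque": the same for the moment, N m; "finger_gap": finger opening in m; "finger_force": force on a finger pad.
Only numpy, scipy, OpenCV 4.12 (cv2) and the standard library are available. Lean on these libraries where they do the work, as an engineer would, in place of code of your own. Each camera call takes 0.05 s, during which the arm holds its last target. There are 200 camera calls.

## Task

The sealed box of filler rods sits on a slide under the low shelf. Pull it fully out by its upright post, then pull its lid straight up by the arch handle until the sticky seal lets go, and hold the lid level, slightly open: about 30 mm above the box, without letting it jump high. Finish while still holding it there, with the box still out, and leave everything else on the bench where it is.

Things in the scene. Friction and masses are not known exactly. Their poses are not given: they have to be found in the camera images.
- riser: fixed low metal shelf on four legs: plate 220 deep x 340 wide, its top 171 mm and its underside (a small lip hangs from its front edge) 143 mm above the table. Origin at table level under the middle of the plate's front edge; its x axis points level from the front edge to the back (away from the robot), y along the front edge, z up. It stands at a different place and yaw each time.
- box_slide (a joint): travel in m of the slide that carries the grey rod box out from under the riser: 0 fully in (the start), 0.16 fully out at its hard stop; it moves along the riser's -x direction (towards the robot), about 3.5 N friction, and stays where it is left.
- post_grip (a point): grasp point on the upright round post, 18 mm diameter, that stands in front of the rod box on the end of a flat tongue and pulls the slide; the post's top is 124 mm and this point 100 mm above the table, tongue top at 21 mm. The post stands 70 mm in front of the riser's front edge when the slide is in, and moves with it. Axes parallel to the riser's.
- box_rim (a point): centre of the mouth of the grey open-topped rod box, level with its rim, 83 mm above the table; the box is 126 mm (riser's x) x 196 mm x 62 mm high and rides on the slide; its centre is 68 mm behind the riser's front edge when the slide is in. Along its left and right sides black rubber sealing lips on sprung hinges fold 4 mm inwards over the lid's edges; their tops are 94 mm above the table.
- lid: loose grey lid, 130 x 200 x 10 mm, thinned to a 3 mm flange at the edges under the lips, a 6 mm deep rubber plug below; 0.4 kg (varies by a quarter). Origin: centre of the underside, on the rim (83 mm above the table) when shut; axes as the riser's. Pull it straight up, level: lips and weight resist with up to 12 to 20 N, then let go suddenly after about 8 to 14 mm, leaving only the weight.
- lid_bar (a point): middle of the bar of the lid's arch handle: a straight bar 12 mm wide and 14 mm high with flat sides, 80 mm long, above the lid's centre, running front to back (along the lid's and riser's x); the bar's axis is 35 mm above the lid's top, 45 mm above the lid's origin, 128 mm above the table when shut. It is under the riser while the slide is in and 92 mm in front of its edge when out.
- spray_mid (a point): a spray can, 52 mm diameter, 150 mm tall, standing beside the slide; point at its centre. Leave alone.
- tin_mid (a point): a bare metal tin, 80 mm diameter, 65 mm tall, standing on the riser; point at its centre. Leave alone.
- jar_mid (a point): a small jar, 56 mm diameter, 70 mm tall, standing on the riser; point at its centre. Leave alone.
- tape_mid (a point): a roll of masking tape lying flat, 96 mm diameter, 24 mm high; point at its centre. Leave alone.
- block_mid (a point): a cork sanding block 110 x 60 x 35 mm; point at its centre. Leave alone.
- hammer_grip (a point): handle of a hammer lying on the table. Leave alone.
- wrench_grip (a point): handle of a wrench lying on the table. Leave alone.
Things that resemble listed ones, but are neither listed nor needed, are in the scene too. What is shaped like the lid but orange or yellow is not meant.

How it is judged:
By the outcome, as a careful person would: the job done as asked, in the order asked, and still so for the second after the job is handed in, while the arm keeps its last pose, push and grip.
It also fails if it takes over 45 s, if anything falls off the work surface, if the arm or the gripper's body presses on something with over 40 N, if the wrist force passes 120 N, or if a joint passes its speed limit or range.

## Working session

There is one attempt and no reset: what is moved stays moved. The work goes in short steps, Python scripts to look and compute and a tool call to move; the robot and the scene stay as the last step left them, time stands still between calls to the robot, and variables do not carry over. Pictures are saved under pics/ and viewed, at most 10 in all, crops included, and the job is handed in when it is done.

Besides the shell and the picture viewer there is one more tool, called after "Call:" as a command line: name --pt "numbers of a row" for each row, then --argument value for the rest. servo_tool: Moves the arm, as the interface text tells. Its arguments: {"type":"object","properties":{"grip":{"type":"array"},"delta_pos":{"type":"array"},"yaw":{"type":"array"},"grip_force":{"type":"number"}},"required":["grip","delta_pos","yaw"]}

```bash
mkdir -p pics
python3 - <<'E'
from bench import bot
import cv2
for n in("scene","side"):
    cv2.imwrite(f"pics/{n}0.png",bot.snapshot(n)[:,:,::-1])
    m=bot.camera_model(n);print(n,m["K"].round(1).tolist(),m["T"].round(4).tolist())
s=bot.state();print(s["time"],s["ee_pos"],s["orientation"],s["finger_gap"],s["contact_force"])
E
```

```text
scene [[490.0, 0.0, 248.1], [0.0, 490.0, 192.0], [0.0, 0.0, 1.0]] [[0.3221, 0.6103, -0.7238, 1.4466], [0.9465, -0.2241, 0.2323, -0.2725], [-0.0204, -0.7598, -0.6498, 0.9505], [0.0, 0.0, 0.0, 1.0]]
side [[348.6, 0.0, 255.1], [0.0, 348.6, 193.1], [0.0, 0.0, 1.0]] [[-0.8032, -0.3726, 0.4647, 0.0768], [-0.5956, 0.5161, -0.6156, 0.6175], [-0.0105, -0.7712, -0.6365, 0.765], [0.0, 0.0, 0.0, 1.0]]
0.1 [ 0.1885515  -0.59540071  0.22603242] [ 9.88265109e-01  1.52746793e-01 -1.71198481e-04 -6.79892782e-04] 0.09190941806892859 [0.23900029 0.06793336 0.72069048]
```

View pics/scene0.png

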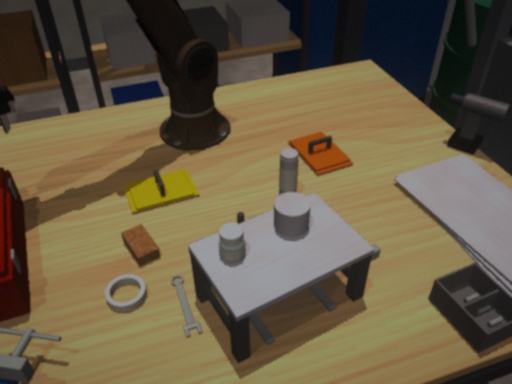

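View pics/side0.png

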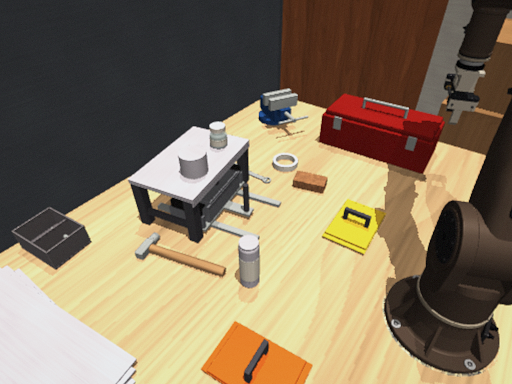

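The scene view (from the far side) shows the riser plate, with corners near (191,243), (315,198), (377,251) and (237,318), and the dark post top near (240,215). The yellow (162,190) and orange (320,150) lids are decoys. The side view shows the riser from its left, with the slide rails near (230,228) and (262,198). I'll enlarge both.

Run:
```python
import cv2,numpy as np
a=cv2.imread("pics/scene0.png")[185:345,180:390];b=cv2.imread("pics/side0.png")[120:300,125:300]
a=cv2.resize(a,None,fx=3.8,fy=3.8,interpolation=cv2.INTER_CUBIC)[:600,:800];b=cv2.resize(b,None,fx=3.3,fy=3.3,interpolation=cv2.INTER_CUBIC)
f=lambda i:np.clip(255*(i/255.)**.6,0,255).astype('uint8')
cv2.imwrite("pics/a1.png",f(a));cv2.imwrite("pics/b1.png",f(b))
```

```text
(no output)
```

View pics/a1.png

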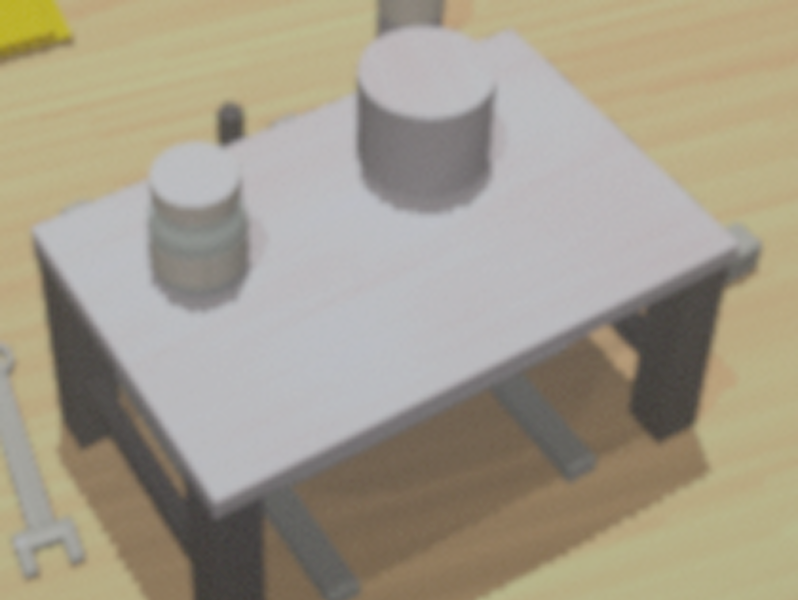

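View pics/b1.png

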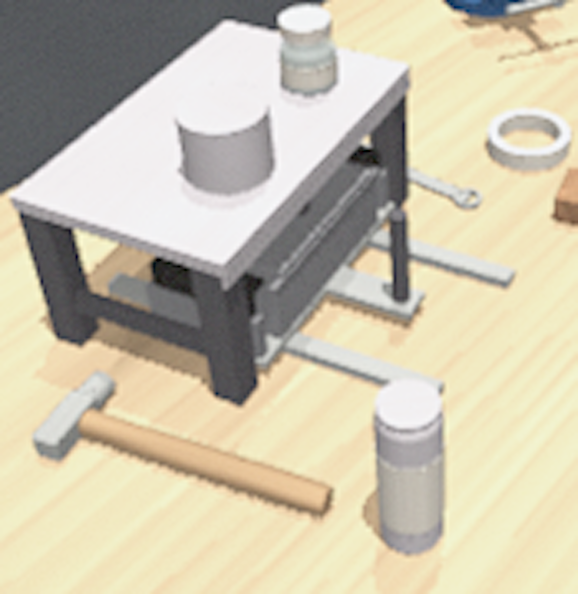

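The scene crop shows the plate corners at (36,232), (512,33), (735,247) and (217,510), and the post top at (231,108). In the side crop the corners are at (222,275), (410,72), (228,20) and (14,205), the post top is at (399,211), and the spray can stands near (409,400). I'll fit the riser pose from these.

```bash
cat > h.py <<'E'
import numpy as np
from bench import bot
def ray(n,uv,z,m=None):
    m=m or bot.camera_model(n);d=m["T"][:3,:3]@np.linalg.solve(m["K"],[*uv,1]);o=m["T"][:3,3]
    return o+d*(z-o[2])/d[2]
def proj(n,P,m=None):
    m=m or bot.camera_model(n);p=m["T"][:3,:3].T@(np.asarray(P)-m["T"][:3,3]);p=m["K"]@p;return p[:2]/p[2]
E
python3 - <<'E'
from h import *
from scipy.optimize import least_squares
A=lambda u,v:(u/3.8+180-.35,v/3.8+185-.35)
B=lambda u,v:(u/3.3+125-.35,v/3.3+120-.35)
# body: x fwd from robot, y left ; scene corners FR,FL,BL,BR
sc=[A(36,232),A(512,33),A(735,247),A(217,510)]; si=[B(410,72),B(222,275),B(14,205),B(228,20)]
for q in sc:print("sc",ray("scene",q,.171).round(3))
for q in si:print("si",ray("side",q,.171).round(3))
L=np.array([[0,-.17],[0,.17],[.22,.17],[.22,-.17]])
def f(p):
    c,s=np.cos(p[2]),np.sin(p[2]);W=L@np.array([[c,s],[-s,c]])+p[:2]
    return np.concatenate([np.r_[proj("scene",[*w,.171])-a,proj("side",[*w,.171])-b] for w,a,b in zip(W,sc,si)])
r=least_squares(f,[.5,-.1,0]);p=r.x;print(p,r.fun.round(1))
u=np.array([np.cos(p[2]),np.sin(p[2])])
print("post pred",p[:2]-.07*u,"post out",p[:2]-.23*u,"bar out",p[:2]-.092*u)
print("post scene",ray("scene",A(231,110),.124),"side",ray("side",B(399,211),.124))
print("spray top",ray("side",B(409,402),.15))
E
```

```text
sc [ 0.705 -0.173  0.171]
sc [0.639 0.156 0.171]
sc [0.85  0.196 0.171]
sc [ 0.919 -0.132  0.171]
si [ 0.685 -0.158  0.171]
si [0.62  0.171 0.171]
si [0.827 0.21  0.171]
si [ 0.907 -0.129  0.171]
[ 0.66485957 -0.0076424   0.19898126] [-1.4 -1.7 -0.3 -3.4 -0.  -2.2  0.1 -4.2  2.1 -1.8 -2.2 -3.8  0.  -2.1
 -1.3 -0.8]
post pred [ 0.59624077 -0.02147935] post out [ 0.43939782 -0.05310668] bar out [ 0.57467487 -0.02582811]
post scene [ 0.59732721 -0.02139915  0.124     ] side [ 0.59465226 -0.02162701  0.124     ]
spray top [0.43101492 0.17664347 0.15      ]
```

Call:
servo_tool --grip '[-1,-1,-1,-1,-1,-1,-1,-1,-1,-1]' --pt "1 1.4 0" --pt "2 2.8 0" --pt "2 2.8 0" --pt "2 2.8 0" --pt "2 2.8 0" --pt "2 2.8 0" --pt "2 2.8 0" --pt "2 2.8 0" --pt "2 2.8 0" --pt "2 2.8 0" --yaw '[-0.01,-0.01,-0.01,-0.01,-0.01,-0.01,-0.01,-0.01,-0.01,-0.01]' --grip_force 40

```text
time: 0.93
ee_pos: [0.3792, -0.3282, 0.2266]
orientation: [0.995, 0.103, -0.0, -0.0]
contact_force: [0.7, -0.3, 0.0]
finger_gap: 0.0922
finger_force: 0.0
```

Call:
servo_tool --grip '[-1,-1,-1,-1,-1,-1,-1,-1,-1,-1]' --pt "2 2.8 0" --pt "2 2.8 0" --pt "2 2.8 0" --pt "2 2.8 0" --pt "2 2.8 0" --pt "2 2.8 0" --pt "2 2.8 0" --pt "1.5 2.8 0" --pt "1 1.5 0" --pt "0 0 0" --yaw '[0,0,0,0,0,0,0,0,0,0]'

```text
time: 1.77
ee_pos: [0.5455, -0.0856, 0.2264]
orientation: [0.994, 0.106, 0.0, -0.001]
contact_force: [-0.2, 0.9, -0.5]
finger_gap: 0.0918
finger_force: 0.0
```

Call:
servo_tool --grip '[-1,-1,-1,-1,-1]' --pt "1.5 2 -1" --pt "1.5 2 -1" --pt "1.2 1.6 -1" --pt "0.8 0.8 -0.6" --pt "0 0 0" --yaw '[-0.013,0,0,0,0]'

```text
time: 2.18
ee_pos: [0.5938, -0.0251, 0.189]
orientation: [0.995, 0.098, -0.001, -0.001]
contact_force: [0.1, -0.3, 0.1]
finger_gap: 0.0919
finger_force: 0.0
```

Run:
```python
from h import *
import cv2
s=bot.state();m=bot.camera_model("wrist");im=bot.snapshot("wrist")
np.save("w.npy",im);cv2.imwrite("pics/w1.png",im[:,:,::-1])
print(s["ee_pos"],s["orientation"],m["K"].round(1).tolist(),m["T"].round(3).tolist())
u=np.array([np.cos(.199),np.sin(.199)]);print(proj("wrist",[.596,-.0215,.124],m))
```

```text
[ 0.59382546 -0.02510275  0.18899486] [ 9.95184534e-01  9.80114737e-02 -1.10001767e-03 -5.33397156e-04] [[301.5, 0.0, 253.4], [0.0, 301.5, 192.5], [0.0, 0.0, 1.0]] [[0.195, -0.94, -0.281, 0.67], [-0.981, -0.187, -0.054, -0.01], [-0.001, 0.286, -0.958, 0.347], [0.0, 0.0, 0.0, 1.0]]
[249.58075029 202.71900725]
```

View pics/w1.png

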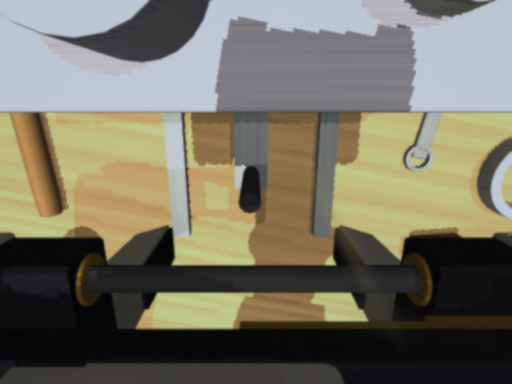

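The wrist view shows the post top at about (250,203), against a prediction of (250,203). The riser edge is level in the image at row 111, so the yaw is right. I'll descend and grip.

Call:
servo_tool --grip '[-1,-1,-1,-1,-1,-1,-1,1,1,1]' --pt "0.2 0.35 -1" --pt "0 0 -2.2" --pt "0 0 -2.5" --pt "0 0 -2.5" --pt "0 0 -1.8" --pt "0 0 -0.8" --pt "0 0 0" --pt "0 0 0" --pt "0 0 0" --pt "0 0 0" --yaw '[0,0,0,0,0,0,0,0,0,0]'

```text
time: 3.07
ee_pos: [0.5967, -0.0235, 0.0842]
orientation: [0.995, 0.097, 0.001, 0.0]
contact_force: [0.3, -0.3, -0.2]
finger_gap: 0.0762
finger_force: 0.0
```

Call:
servo_tool --grip '[1,1,1,1,1]' --pt "0 0 0" --pt "0 0 0" --pt "0 0 0" --pt "0 0 0" --pt "0 0 0" --yaw '[0,0,0,0,0]'

```text
time: 3.48
ee_pos: [0.5958, -0.0233, 0.0828]
orientation: [0.995, 0.097, 0.0, 0.0]
contact_force: [0.6, -1.0, -0.1]
finger_gap: 0.0431
finger_force: 0.0
```

Call:
servo_tool --grip '[1,1,1,1,1,1,1]' --pt "0 0 0" --pt "0 0 0" --pt "0 0 0" --pt "0 0 0" --pt "0 0 0" --pt "0 0 0" --pt "0 0 0" --yaw '[0,0,0,0,0,0,0]'

```text
time: 4.07
ee_pos: [0.5954, -0.0214, 0.0827]
orientation: [0.995, 0.097, -0.0, -0.001]
contact_force: [-1.3, 3.6, 0.8]
finger_gap: 0.0173
finger_force: 40.0
```

Call:
servo_tool --grip '[1,1,1,1,1,1,1,1,1,1]' --pt "-0.49 -0.1 0" --pt "-0.98 -0.2 0" --pt "-1.47 -0.3 0" --pt "-1.47 -0.3 0" --pt "-1.47 -0.3 0" --pt "-1.47 -0.3 0" --pt "-1.47 -0.3 0" --pt "-1.47 -0.3 0" --pt "-1.47 -0.3 0" --pt "-1.47 -0.3 0" --yaw '[0,0,0,0,0,0,0,0,0,0]'

```text
time: 4.9
ee_pos: [0.4632, -0.0478, 0.0826]
orientation: [0.995, 0.098, 0.001, -0.001]
contact_force: [2.8, 10.3, -5.7]
finger_gap: 0.0172
finger_force: 40.0
```

Call:
servo_tool --grip '[1,1,1,1,1,1]' --pt "-0.8 -0.14 0" --pt "-0.6 -0.1 0" --pt "-0.5 -0.08 0" --pt "-0.4 -0.08 0" --pt "-0.3 -0.06 0" --pt "0 0 0" --yaw '[0,0,0,0,0,0]'

```text
time: 5.4
ee_pos: [0.4384, -0.0527, 0.0826]
orientation: [0.995, 0.098, 0.001, -0.001]
contact_force: [6.4, 9.1, -10.5]
finger_gap: 0.0172
finger_force: 40.0
```

Call:
servo_tool --grip '[1,1,1,1]' --pt "-0.2 -0.03 0" --pt "-0.2 -0.03 0" --pt "0 0 0" --pt "0 0 0" --yaw '[0,0,0,0]'

```text
time: 5.73
ee_pos: [0.4382, -0.0527, 0.0828]
orientation: [0.995, 0.098, 0.004, -0.001]
contact_force: [18.3, 10.4, -26.5]
finger_gap: 0.0175
finger_force: 40.0
```

Call:
servo_tool --grip '[1,1,-1,-1,-1,-1,-1,-1,-1,-1]' --pt "0.3 0.15 0" --pt "0.2 0.15 0" --pt "0 0 0" --pt "0 0 0" --pt "0 0 0" --pt "0 0 0" --pt "0 0 0" --pt "0 0 0" --pt "0 0 0" --pt "0 0 0" --yaw '[0,0,0,0,0,0,0,0,0,0]'

```text
time: 6.57
ee_pos: [0.4384, -0.0526, 0.0828]
orientation: [0.995, 0.097, 0.0, 0.0]
contact_force: [-1.2, -0.5, 0.1]
finger_gap: 0.0658
finger_force: 0.0
```

Call:
servo_tool --grip '[-1,-1,-1,-1,-1,-1,-1,-1,-1,-1]' --pt "0 0 0.5" --pt "0 0 2" --pt "0 0 3" --pt "0 0 3" --pt "0 0 2" --pt "1 0.2 0.5" --pt "2.4 0.5 0" --pt "3 0.6 0" --pt "2.4 0.5 0" --pt "0 0 0" --yaw '[0,0,0,0,0,0,0,0,0,0]'

```text
time: 7.4
ee_pos: [0.5306, -0.033, 0.1932]
orientation: [0.995, 0.097, 0.002, -0.001]
contact_force: [1.1, -0.1, 0.6]
finger_gap: 0.0919
finger_force: 0.0
```

Run:
```python
from h import *
import cv2
s=bot.state();m=bot.camera_model("wrist");im=bot.snapshot("wrist")
b=cv2.imwrite("pics/w2.png",cv2.convertScaleAbs(im[:,:,::-1],alpha=1.3,beta=15))
np.savez("w2.npz",K=m["K"],T=m["T"])
print(s["time"],s["ee_pos"],s["orientation"],s["finger_gap"],s["contact_force"])
for P in([.5734,-.0255,.135],[.438,-.0527,.124]):print(proj("wrist",P,m))
sc=bot.snapshot("scene");cv2.imwrite("pics/s2.png",cv2.resize(sc[150:330,150:390,::-1],None,fx=3.3,fy=3.3))
```

```text
7.4 [ 0.53056913 -0.03304379  0.19323139] [ 9.95248110e-01  9.73557167e-02  1.67536097e-03 -5.06235014e-04] 0.0919058756050369 [ 1.07085133 -0.13800803  0.58326478]
[254.71450557 152.56684768]
[255.03377779 306.30991192]
```

View pics/w2.png

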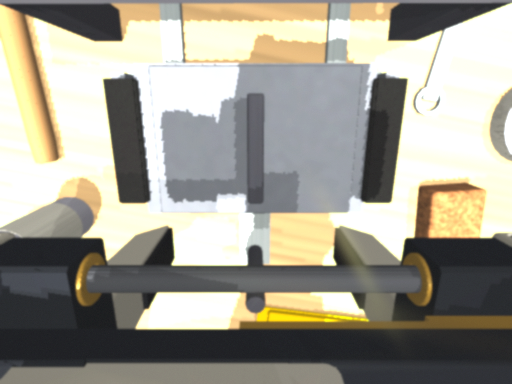

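The lid is fully in view, grey, with its bar running from (255,94) to (256,203) and the black lips at either side. The post is at (256,262). The grey lid fits the description; the yellow one lies at the bottom edge.

Run:
```python
from h import *
d=np.load("w2.npz");m={k:d[k] for k in"KT"}
a,b=ray(0,(255,94),.135,m),ray(0,(256,203),.135,m);print(a,b,(a+b)/2,np.linalg.norm(a-b),np.arctan2(*(a-b)[1::-1]))
```

```text
[ 0.61283439 -0.01787148  0.135     ] [ 0.53604238 -0.03390702  0.135     ] [ 0.57443839 -0.02588925  0.135     ] 0.07844839486068296 0.20585963014530342
```

View pics/s2.png

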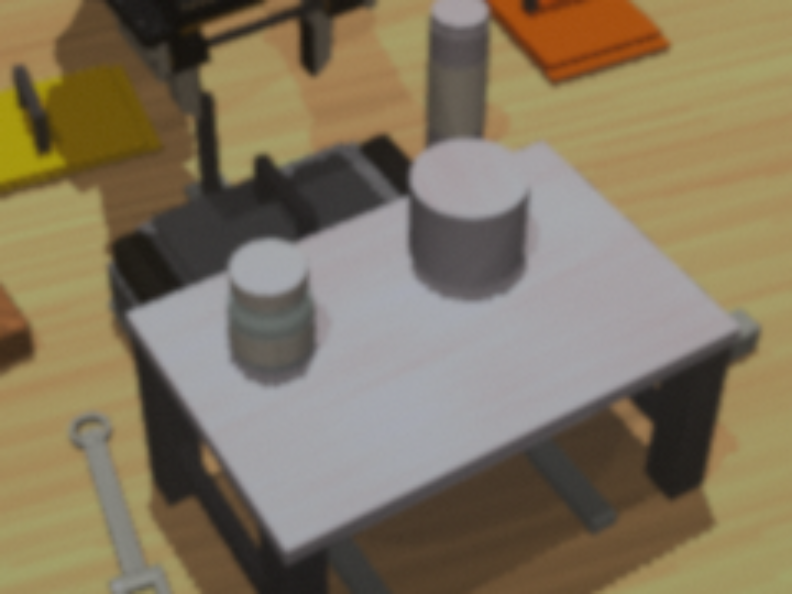

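The scene crop shows the box out, with nothing else disturbed. The bar measures 78 mm long, centred at (0.574,-0.026). I'll descend onto it.

Call:
servo_tool --grip '[-1,-1,-1,-1,-1,-1,-1,1,1,1]' --pt "1 0.2 0" --pt "2.3 0.4 -0.4" --pt "1.1 0.15 -2" --pt "0 0 -2.5" --pt "0 0 -2.3" --pt "0 0 -1.2" --pt "0 0 0" --pt "0 0 0" --pt "0 0 0" --pt "0 0 0" --yaw '[0,0.005,0,0,0,0,0,0,0,0]' --grip_force 50

```text
time: 8.33
ee_pos: [0.5712, -0.0271, 0.1102]
orientation: [0.995, 0.099, 0.001, 0.0]
contact_force: [0.1, -0.5, 0.1]
finger_gap: 0.0763
finger_force: 0.0
```

Call:
servo_tool --grip '[1,1,1,1,1,1,1,1,1,1]' --pt "0.2 0.1 -0.1" --pt "0 0 0" --pt "0 0 0" --pt "0 0 0" --pt "0 0 0" --pt "0 0 0" --pt "0 0 0" --pt "0 0 0" --pt "0 0 0" --pt "0 0 0" --yaw '[0,0,0,0,0,0,0,0,0,0]'

```text
time: 9.17
ee_pos: [0.5724, -0.026, 0.1077]
orientation: [0.995, 0.099, -0.0, -0.0]
contact_force: [0.5, -0.2, -0.4]
finger_gap: 0.0118
finger_force: 50.0
```

Call:
servo_tool --grip '[1,1,1,1]' --pt "0 0 0" --pt "0 0 0" --pt "0 0 0" --pt "0 0 0" --yaw '[0,0,0,0]'

```text
time: 9.5
ee_pos: [0.5724, -0.0261, 0.1077]
orientation: [0.995, 0.099, -0.0, 0.0]
contact_force: [-0.2, 1.1, -0.3]
finger_gap: 0.0115
finger_force: 50.0
```

Call:
servo_tool --grip '[1,1,1,1,1,1]' --pt "0 0 0.1" --pt "0 0 0.1" --pt "0 0 0.1" --pt "0 0 0.1" --pt "0 0 0.1" --pt "0 0 0.1" --yaw '[0,0,0,0,0,0]'

```text
time: 10.0
ee_pos: [0.5715, -0.026, 0.1132]
orientation: [0.995, 0.099, -0.001, -0.0]
contact_force: [-0.3, -0.0, -11.1]
finger_gap: 0.0115
finger_force: 50.0
```

Call:
servo_tool --grip '[1,1,1,1,1]' --pt "0 0 0.1" --pt "0 0 0.1" --pt "0 0 0.1" --pt "0 0 0.1" --pt "0 0 0.1" --yaw '[0,0,0,0,0]'

```text
time: 10.42
ee_pos: [0.5728, -0.0262, 0.1193]
orientation: [0.995, 0.099, 0.0, 0.0]
contact_force: [-1.1, -0.5, -6.1]
finger_gap: 0.0115
finger_force: 50.0
```

Call:
servo_tool --grip '[1,1,1,1,1,1,1,1,1,1]' --pt "0 0 0.1" --pt "0 0 0.1" --pt "0 0 0.1" --pt "0 0 0.1" --pt "0 0 0.15" --pt "0 0 0.2" --pt "0 0 0.2" --pt "0 0 0.2" --pt "0 0 0.2" --pt "0 0 0.2" --yaw '[0,0,0,0,0,0,0,0,0,0]'

```text
time: 11.25
ee_pos: [0.5725, -0.026, 0.1345]
orientation: [0.995, 0.099, 0.0, 0.0]
contact_force: [0.5, 0.0, -3.9]
finger_gap: 0.0115
finger_force: 50.0
```

Call:
servo_tool --grip '[1,1,1,1,1,1]' --pt "0 0 0.1" --pt "0 0 0.1" --pt "0 0 0.05" --pt "0 0 0" --pt "0 0 0" --pt "0 0 0" --yaw '[0,0,0,0,0,0]'

```text
time: 11.75
ee_pos: [0.5724, -0.026, 0.1367]
orientation: [0.995, 0.099, -0.0, 0.0]
contact_force: [-0.2, -0.6, -4.0]
finger_gap: 0.0115
finger_force: 50.0
```

Call:
servo_tool --grip '[1,1,1,1,1,1]' --pt "0 0 0.1" --pt "0 0 0" --pt "0 0 0" --pt "0 0 0" --pt "0 0 0" --pt "0 0 0" --yaw '[0,0,0,0,0,0]'

```text
time: 12.25
ee_pos: [0.5724, -0.026, 0.1377]
orientation: [0.995, 0.099, -0.0, -0.0]
contact_force: [-0.1, 0.8, -3.4]
finger_gap: 0.012
finger_force: 50.0
```

Run:
```python
from h import *
import cv2
sc=bot.snapshot("side");cv2.imwrite("pics/side3.png",cv2.resize(sc[120:300,120:350,::-1],None,fx=3.3,fy=3.3,interpolation=cv2.INTER_CUBIC))
s=bot.state();print(s["ee_pos"],s["contact_force"],s["torque"])
```

```text
[ 0.57240617 -0.02603659  0.13769826] [ 0.41833657  1.18605891 -3.83777886] [ 0.02299336  0.06807992 -0.06410694]
```

View pics/side3.png

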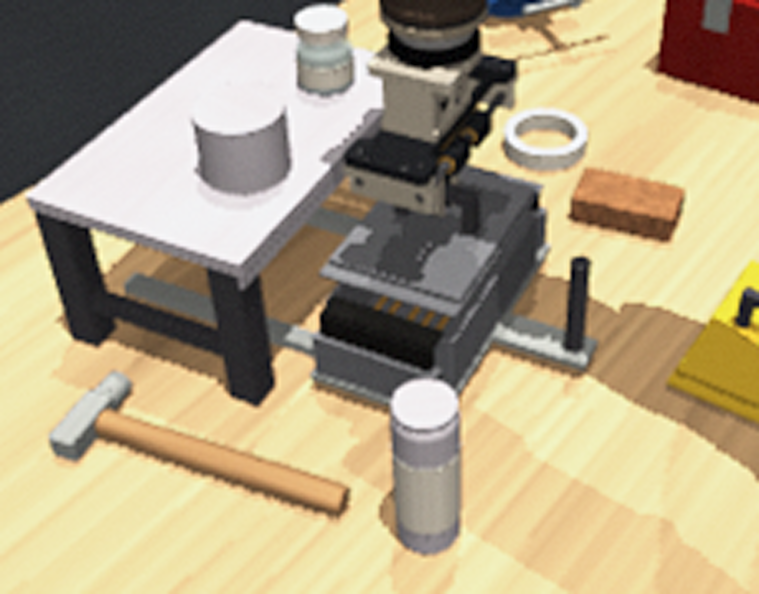

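The lid hangs level about 30 mm above the box, with its near corner at (330,265) and the rods visible at (410,310). The box is out, with the post at (578,300), and the other items are where they were.

```bash
python3 -c "
from bench import bot
print(bot.hand_in())"
```

```text
the job is handed in; nothing more can be done
None
```

I handed the job in at about 12 s on the robot's clock: the box is pulled out to its stop, and the arm is holding the unsealed lid level about 30 mm above it, with nothing else on the bench visibly moved.

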